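# Close the service plug of the airbrush air unit and open its air

## Robot

A 6-joint arm with a two-finger parallel gripper is mounted at the origin on the work surface; the furniture and walls round the work are solid. World frame = base frame: x ahead of the robot, y to its left, z up, the work surface at z = 0. Lengths are in m, angles in rad, forces in N, time in s.
With the tool pointing down it reaches from about 0.375 to 0.975 m from the base axis. Payload 3.8 kg.
Tool frame: the origin (TCP) lies midway between the tips of the shut fingers; the grasp point (between the pads) lies 19 mm behind it; z points along the fingers, y is the line along which they close (so a half turn about z gives the same grasp; the last joint's range is limited). The gripper opens to 88 mm and grips with 3 to 60 N. Pads are 18 mm wide; open, the fingers measure 123 mm over their backs; the gripper's body (75 mm by 187 mm) begins 45 mm behind the grasp point.
Start: joints at [-1.162, 0.264, 1.604, -0, 1.274, -0.037], TCP at [0.291, -0.609, 0.239] pointing down, gripper open.
Joint ranges: [-2.63, 2.63], [-0.94, 2.18], [0.31, 2.57], [-1.31, 4.45], [0, 2.66], [-2.55, 2.55]. Speed limits (rad/s): [2.57, 2.57, 3.14, 3.14, 3.14, 3.14].

## Interface

Orientations are given as a rotation vector (axis times angle).
In Python, from cell import manip, inverse_kinematics, cams, order gives the robot as it stands. Calls block until the motion is done:
- manip.move_pose(position, orientation): joint-space move of the TCP to a pose.
- manip.move_linear(position, rate=0.15, rot=None): straight line of the TCP; rot=None keeps the orientation; rate is the mean speed in m/s.
- manip.set_joints(angles): joint-space move.
- manip.set_gripper(opening, force=None): finger opening in m; force is the grip in N (None keeps the last); returns when the fingers have stopped.
- manip.dwell(seconds).
- inverse_kinematics(position, orientation): joint angles nearest the present ones, or None.
- manip.state(): the state.
- cams.capture(name): name is "scene" or "top"; returns a dict with "image" (384x512x3 uint8, blue, green, red), "z_map" (384x512 float32, m along the optical axis (not along the pixel's ray), 0 where there is no reading), "intrinsics" (3x3 intrinsics, pixels), "position" and "orientation" of the camera in the world. Camera axes: x right, y down, z forward; pixel columns grow to the right and rows downward; lengths in m; the calibration is good to about 2 mm. A picture is of the moment at which its call begins.
A pose or a line that the arm cannot do raises manip.IKError and nothing moves.
- order.close_job(): hands the job in; it is judged then, once.
The state is a dict: "clock": time; "joint_pos": joint angles; "joint_velocities": joint speeds; "tau": joint torques, N m; "tool_pos": TCP position; "tcp_rot": TCP orientation; "contact_force": force on the tool from outside, world axes, zero at the start; "moment": the same for the moment, N m; "gripper_width": finger opening in m; "grasp_force": force on a finger pad.
Only numpy, scipy, OpenCV 4.12 (cv2) and the standard library are available. Lean on these libraries where they do the work, as an engineer would, in place of code of your own. Each camera call takes 0.05 s, during which the arm holds its last target. There are 200 camera calls.

## Task

The airbrush air unit was dried out and its tapered service plug is still loose. Push the plug's T-bar round clockwise (seen from above) until the tapered thread goes snug - clearly firm, but stop there and do not force it tighter - and only then slide the valve collar on the pipe fully toward the plug, against its stop, to let the air through. Leave the things lying round the unit where they are.

Things in the scene. Friction and masses are not known exactly. Their poses are not given: they have to be found in the camera images.
- air_unit: fixed air unit on a dark steel base plate 112 x 338 mm, top 10 mm above the table. Along its own +y: grey compressor box (top 80 mm high, centre y = -105 mm), steel pipe 12 mm thick with the valve collar, aluminium air block (56 x 58 mm, top 52 mm high, centre y = +130 mm) with a round gauge on its +y end. Origin on the table under the pipe; y along the pipe toward the block, z up
- service_plug (a joint): turn in rad of the brass service plug since its tapered thread began to bite: stays 0 while it runs in loose (0.9 to 2.2 rad from the start, different each time), then grows; snug from 0.6, spoilt above 1.3. Held by friction: let go, it keeps its value up to 0.85 and eases back to that from above. Turned anticlockwise it falls first, then the plug runs out
- tbar (a point): middle of the plug's steel T-bar, on the upright turning axis, 80 mm above the table, x along the bar, z up. Bar 8 mm thick, reaches 64 mm each way, through a brass hexagon head 27 mm wide (top 88 mm); below it the boss, 33 mm across, 60 mm high. Clockwise from above tightens: 0.14 N m loose, 0.34 N m when the taper bites, then +0.04 N m each 0.1 rad: 0.58 N m snug (12 N at 50 mm), 0.86 N m spoilt
- valve_collar (a point): centre of the aluminium slide-valve collar on the pipe, 34 mm above the table, axes as the air unit's. A spool 50 mm long along the pipe: waist 20 mm thick and 38 mm long (top 44 mm high) between two rims 40 mm across and 6 mm thick (tops 54 mm high). Pushed by a rim, or taken across the waist
- valve_slide (a joint): travel of the valve collar along the pipe in m: 0 shut (compressor side), 0.028 fully open against the dark stop ring (toward the air block and plug). About 2.5 N of friction; stays where it is left.
- airbrush: steel airbrush 150 mm long, 14 mm thick with a small side cup, lying loose beside the unit, on its -x side; leave alone. Origin on the table under its middle
- tweezers: steel tweezers 152 x 15 x 9 mm lying loose beside the unit, on its -x side; leave alone. Origin under the middle
- paint_pot: loose small paint pot 35 mm across, 36 mm high with white lid, beside the unit, on its -x side; leave alone. Origin under its centre, z up
- jar_lid: loose white jar lid 62 mm across, 10 mm high, beside the unit, on its +x side; leave alone. Origin under its centre
- sanding_stick: loose grey sanding stick 118 x 12 x 9 mm beside the unit, on its +x side; leave alone. Origin under its middle

How it is judged:
By the outcome, as a careful person would: the job done as asked, in the order asked, and still so for the second after the job is handed in, with the robot touching nothing.
It also fails if it takes over 48 s, if anything falls off the work surface, if the arm or the gripper's body presses on something with over 40 N, if the wrist force passes 120 N, or if a joint passes its speed limit or range.

## Working session

There is one attempt and no reset: what is moved stays moved. The work goes in short steps, each a Python script; the robot and the scene stay as the last script left them, time stands still between calls to the robot, and variables do not carry over. Pictures are saved under pics/ and viewed, at most 10 in all, crops included, and the job is handed in when it is done.

```bash
ls; mkdir -p pics; python3 - <<'E'
from cell import manip,cams
import cv2,numpy as np
for n in("scene","top"):
    c=cams.capture(n); cv2.imwrite(f"pics/{n}0.png",c["image"]); np.savez(f"{n}0.npz",**c)
    print(n,c["intrinsics"].tolist(),c["position"],c["orientation"])
s=manip.state();print({k:np.round(v,3).tolist() for k,v in s.items()})
E
```

```text
pics
scene [[475.6009422168949, 0.0, 259.16271387589484], [0.0, 475.6009422168949, 189.65841731814533], [0.0, 0.0, 1.0]] [0.25501736 0.23829456 0.66267908] [-0.59822359  2.68562333 -1.12074904]
top [[358.3416901129125, 0.0, 259.10033595862825], [0.0, 358.3416901129125, 190.32471095232447], [0.0, 0.0, 1.0]] [ 0.34936425 -0.31391241  0.90538211] [-2.14060212  2.09437865 -0.1773505 ]
{'clock': 0.1, 'joint_pos': [-1.162, 0.265, 1.605, 0.0, 1.274, -0.037], 'joint_velocities': [0.002, -0.002, -0.001, -0.002, 0.001, -0.001], 'tau': [0.0, -50.362, -35.807, 0.073, 0.023, -0.0], 'tool_pos': [0.291, -0.608, 0.238], 'tcp_rot': [-3.062, -0.694, 0.001], 'contact_force': [-0.496, 0.695, 0.06], 'moment': [0.021, -0.058, -0.001], 'grasp_force': 0.0, 'gripper_width': 0.088}
```

View pics/scene0.png

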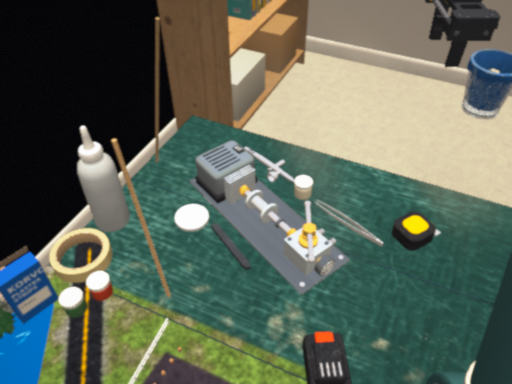

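View pics/top0.png

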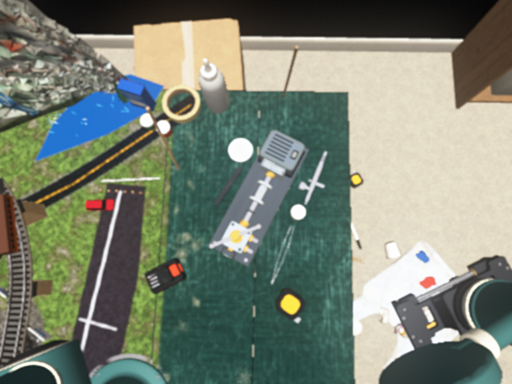

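The scene view shows the compressor at about (225,165), the collar at (262,208) and the plug at (309,235). In the top view they are at (285,150), (259,195) and (236,238), with loose items on both sides. Next I'll enlarge these and back-project the depth.

```bash
cat > h.py <<'E'
import numpy as np,cv2
from scipy.spatial.transform import Rotation as R
def cloud(c):
    K=c["intrinsics"];z=c["z_map"];v,u=np.mgrid[:z.shape[0],:z.shape[1]]
    p=np.stack([(u-K[0,2])/K[0,0]*z,(v-K[1,2])/K[1,1]*z,z],-1)
    P=p@R.from_rotvec(c["orientation"]).as_matrix().T+c["position"];P[z==0]=np.nan
    return P
def ray(c,u,v,h):
    K=c["intrinsics"];d=R.from_rotvec(c["orientation"]).as_matrix()@np.array([(u-K[0,2])/K[0,0],(v-K[1,2])/K[1,1],1])
    return c["position"]+d*(h-c["position"][2])/d[2]
def ortho(c,x0,x1,y0,y1,h,s=0.001):
    # image rectified onto plane z=h; rows = x decreasing, cols = y decreasing
    X=np.arange(x1,x0,-s);Y=np.arange(y1,y0,-s);YY,XX=np.meshgrid(Y,X)
    p=(np.stack([XX,YY,np.full_like(XX,h)],-1)-c["position"])@R.from_rotvec(c["orientation"]).as_matrix()
    q=p@c["intrinsics"].T;q=q/q[...,2:]
    return cv2.remap(c["image"],q[...,0].astype(np.float32),q[...,1].astype(np.float32),cv2.INTER_CUBIC)
E
python3 - <<'E'
from h import *
S=dict(np.load("scene0.npz"));T=dict(np.load("top0.npz"))
P=cloud(T);Q=cloud(S)
for n,(u,v) in dict(comp=(285,150),collar=(259,195),plug=(236,238)).items(): print(n,P[v,u].round(3))
for n,(u,v) in dict(comp=(225,165),collar=(262,208),plug=(309,235)).items(): print(n,Q[v,u].round(3))
cx,cy=P[195,259][:2]
a=T["image"][115:275,200:335];a=cv2.resize(a,None,fx=3.5,fy=3.5,interpolation=cv2.INTER_CUBIC)
b=S["image"][135:295,190:350];b=cv2.resize(b,None,fx=3.5,fy=3.5,interpolation=cv2.INTER_CUBIC)
w=np.hstack([a[:560],b[:560]]);w=w[:,:];print(w.shape)
w=cv2.resize(w,(800,int(w.shape[0]*800/w.shape[1])));cv2.imwrite("pics/crop.png",w)
E
```

```text
comp [ 0.603 -0.358  0.078]
collar [ 0.498 -0.298  0.044]
plug [ 0.39  -0.249  0.087]
comp [ 0.593 -0.328  0.078]
collar [ 0.499 -0.288  0.043]
plug [ 0.391 -0.231  0.085]
(560, 1032, 3)
```

View pics/crop.png

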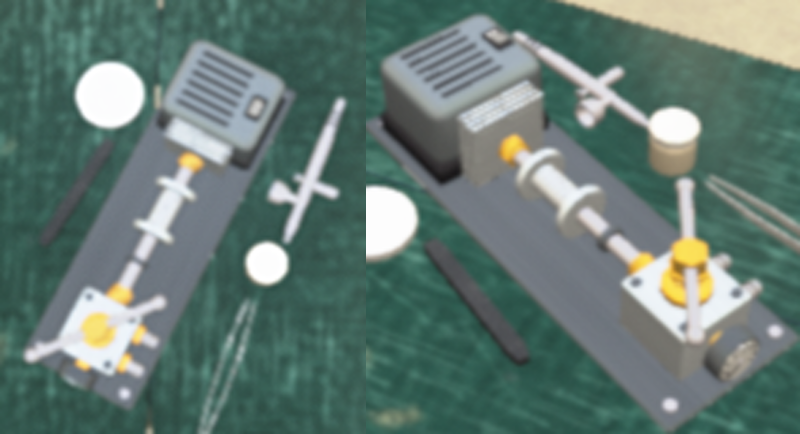

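The crop shows the T-bar ends at about (30,355) and (160,302), the collar rims at (175,188) and (155,228), and the stop ring at (140,260). Next I'll locate these numerically.

```bash
python3 - <<'E'
from h import *
S=dict(np.load("scene0.npz"));T=dict(np.load("top0.npz"))
# two-view: bar ends cast on z=.08, and triangulated
def tri(a,b):
    A=[];o=[]
    for c,(u,v) in((T,a),(S,b)):
        p=ray(c,u,v,0);d=p-c["position"];d/=np.linalg.norm(d);M=np.eye(3)-np.outer(d,d);A.append(M);o.append(M@c["position"])
    return np.linalg.solve(sum(A),sum(o))
f=2.713;t=lambda u,v:(200+u/f,115+v/f);s=lambda u,v:(190+(u-366)/f,135+v/f)
for n,a,b in(("endA",t(160,302),s(685,185)),("endB",t(30,355),s(695,338)),("rimTop",None,None)):
    if a: print(n,tri(a,b).round(4),ray(T,*a,.08)[:2].round(4),ray(S,*b,.08)[:2].round(4))
for n,c in(("top",T),("scene",S)):
    P=cloud(c);hsv=cv2.cvtColor(c["image"],cv2.COLOR_BGR2HSV)
    near=np.hypot(P[...,0]-.39,P[...,1]+.24)<.09
    y=(hsv[...,0]>15)&(hsv[...,0]<32)&(hsv[...,1]>120)&near
    m=y&(P[...,2]>.083)
    print(n,"hex",m.sum(),np.nanmedian(P[m],0).round(4),(P[m].min(0)+P[m].max(0))/2)
    m=near&(P[...,2]>.07)&~y
    q=P[m];cc=q.mean(0);w=np.linalg.svd((q-cc)[:,:2])[2][0];l=(q-cc)[:,:2]@w
    print(" bar",m.sum(),cc.round(4),w.round(3),np.degrees(np.arctan2(w[1],w[0])).round(1),l.min().round(3),l.max().round(3),"mid",(cc[:2]+w*(l.min()+l.max())/2).round(4),"z",np.median(q[:,2]))
    # compressor top
    m=(np.hypot(P[...,0]-.6,P[...,1]+.345)<.09)&(P[...,2]>.073)&(P[...,2]<.086)
    q=(P[m][:,:2]*1000).astype(np.float32);print(" comp",m.sum(),cv2.minAreaRect(q))
    m=(np.hypot(P[...,0]-.39,P[...,1]+.24)<.05)&(P[...,2]>.047)&(P[...,2]<.056)
    q=(P[m][:,:2]*1000).astype(np.float32);print(" block",m.sum(),cv2.minAreaRect(q))
    # pipe/collar: above 38 mm between them
    m=(np.hypot(P[...,0]-.50,P[...,1]+.295)<.06)&(P[...,2]>.036)&(P[...,2]<.06)
    q=P[m];cc=q.mean(0);w=np.linalg.svd((q-cc)[:,:2])[2][0];print(" pipe",m.sum(),cc,np.degrees(np.arctan2(w[1],w[0])))
    k=q[:,2]>.0475; l=(q[:,:2]-[.39,-.24])@w; print(" rim tops along",np.sort(l[k]).round(3),q[k][:,2].max())
E
```

```text
endA [ 0.4188 -0.2999  0.0799] [ 0.4184 -0.3   ] [ 0.4191 -0.2998]
endB [ 0.3715 -0.1917  0.0798] [ 0.3715 -0.1917] [ 0.3715 -0.1915]
top hex 62 [ 0.3946 -0.2463  0.0887] [ 0.39580878 -0.24619736  0.08855988]
 bar 177 [ 0.3953 -0.2467  0.0841] [-0.404  0.915] 113.8 -0.063 0.063 mid [ 0.3953 -0.2467] z 0.08416709242898546
 comp 1062 ((604.5817260742188, -350.8105773925781), (91.03912353515625, 72.40381622314453), 62.930091857910156)
 block 404 ((390.6586608886719, -244.19442749023438), (55.67027282714844, 86.40280151367188), 63.369361877441406)
 pipe 353 [ 0.50066288 -0.29987504  0.04359865] 153.07875176036418
 rim tops along [-0.155 -0.155 -0.155 -0.154 -0.154 -0.154 -0.154 -0.154 -0.153 -0.153
 -0.153 -0.153 -0.153 -0.153 -0.152 -0.152 -0.152 -0.151 -0.151 -0.151
 -0.151 -0.151 -0.151 -0.15  -0.15  -0.15  -0.15  -0.15  -0.15  -0.15
 -0.15  -0.149 -0.149 -0.149 -0.139 -0.111 -0.111 -0.111 -0.111 -0.111
 -0.11  -0.11  -0.11  -0.11  -0.11  -0.109 -0.109 -0.109 -0.109 -0.108
 -0.108 -0.108 -0.108 -0.108 -0.108 -0.107 -0.107 -0.107 -0.106 -0.106
 -0.106 -0.106 -0.106 -0.106 -0.105 -0.105
[... 621 characters left out ...]
 -0.153 -0.152 -0.152 -0.152 -0.151 -0.151 -0.151
 -0.151 -0.151 -0.151 -0.151 -0.151 -0.151 -0.15  -0.15  -0.15  -0.15
 -0.15  -0.15  -0.15  -0.15  -0.15  -0.15  -0.15  -0.15  -0.149 -0.149
 -0.149 -0.149 -0.149 -0.149 -0.149 -0.149 -0.149 -0.149 -0.148 -0.148
 -0.148 -0.148 -0.112 -0.112 -0.111 -0.111 -0.111 -0.11  -0.11  -0.11
 -0.11  -0.11  -0.11  -0.109 -0.109 -0.109 -0.108 -0.108 -0.108 -0.108
 -0.108 -0.108 -0.108 -0.108 -0.108 -0.108 -0.108 -0.107 -0.107 -0.107
 -0.107 -0.107 -0.106 -0.106 -0.106 -0.106 -0.106 -0.106 -0.106 -0.106
 -0.106 -0.106 -0.106 -0.106 -0.106 -0.106 -0.106 -0.105 -0.105 -0.105
 -0.105 -0.105 -0.105 -0.105 -0.105 -0.105 -0.105 -0.104 -0.104] 0.05638546773739439
```

```bash
cat >> h.py <<'E'
def down(phi):
    y=np.array([np.cos(phi),np.sin(phi),0]);z=np.array([0,0,-1.]);return R.from_matrix(np.stack([np.cross(y,z),y,z],1)).as_rotvec()
PLUG=np.array([.3952,-.2458]);U=np.array([-.896,.444]);COL=PLUG-.122*U
E
python3 - <<'E'
from h import *
from cell import manip,inverse_kinematics as ik
b=np.radians(113.8)+.5
for k in(-1,0,1):
  for d in(0,-.3):
    q=ik([*PLUG,.17],down(b+k*np.pi+d)); print(k,d,None if q is None else np.round(q,3))
E
```

```text
-1 0 [-0.61  -0.083  2.112 -0.     1.112  0.045]
-1 -0.3 [-0.61  -0.083  2.112 -0.     1.112  0.345]
0 0 None
0 -0.3 None
1 0 [-0.61  -0.083  2.112 -0.     1.112  0.045]
1 -0.3 [-0.61  -0.083  2.112 -0.     1.112  0.345]
```

```bash
python3 - <<'E'
from h import *
from cell import manip,inverse_kinematics as ik
b=np.radians(113.8)+.5
manip.move_pose([*PLUG,.16],down(b-np.pi));
manip.move_linear([*PLUG,.068],rate=.1)
def show():
    s=manip.state();print(round(s["clock"],2),"j6",s["joint_pos"][5].round(3),"M",np.round(s["moment"],3),"F",np.round(s["contact_force"],1),"tau6",round(s["tau"][5],3))
show()
q=np.array(manip.state()["joint_pos"])
for i in range(8):
    q[5]+=.08;manip.set_joints(q);show()
E
```

```text
2.6 j6 0.045 M [-0.088 -0.061 -0.023] F [ 1.1 -0.3  0.4] tau6 -0.0
2.85 j6 0.123 M [-0.016 -0.042 -0.034] F [-0.1  0.2  0.6] tau6 0.165
3.1 j6 0.202 M [ 0.004 -0.099 -0.008] F [-0.6 -0.4 -0.3] tau6 0.153
3.35 j6 0.282 M [ 0.031 -0.011 -0.062] F [ 0.8 -0.1 -0.5] tau6 0.145
3.6 j6 0.362 M [-0.02  -0.063 -0.007] F [-0.1  0.3 -0.1] tau6 0.144
3.85 j6 0.442 M [ 0.026 -0.047 -0.039] F [ 0.2  0.6 -0. ] tau6 0.143
4.1 j6 0.522 M [ 0.014 -0.036  0.017] F [ 0.4 -0.8  0.8] tau6 0.143
4.35 j6 0.602 M [-0.001 -0.062  0.031] F [ 0.3  0.3 -0.2] tau6 0.143
4.6 j6 0.682 M [0.048 0.058 0.035] F [-0.6  0.2 -0.6] tau6 0.143
```

```bash
python3 - <<'E'
from h import *
from cell import cams
o=[]
for n in("top","scene"):
    c=cams.capture(n);K=c["intrinsics"]
    p=R.from_rotvec(c["orientation"]).as_matrix().T@(np.array([*PLUG,.07])-c["position"]);q=K@p/p[2];u,v=q[:2].astype(int)
    u=max(u,60);o.append(cv2.resize(c["image"][v-60:v+60,u-60:u+60],(400,400),interpolation=cv2.INTER_CUBIC));print(u,v)
cv2.imwrite("pics/c1.png",np.hstack(o))
E
```

```text
235 236
308 233
```

View pics/c1.png

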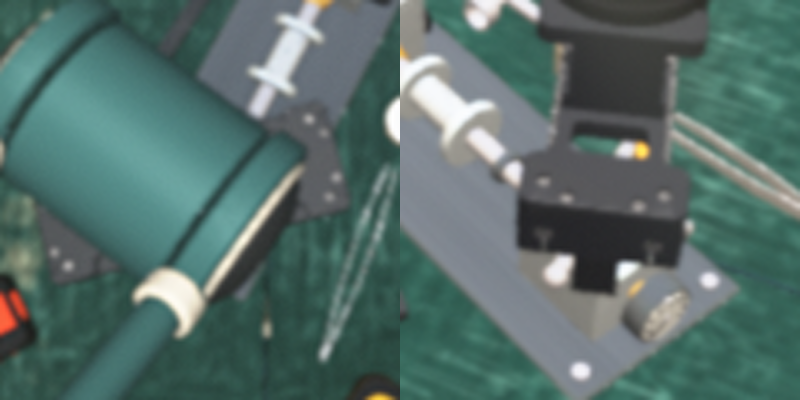

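The scene crop shows the bar's near end at (558,268), moved left (clockwise) from about (611,289) and touching the finger, so it is being pushed. I'll continue in steps and average the readings.

```bash
cat >> h.py <<'E'
def rd(manip,n=6):
    L=[]
    for _ in range(n): L.append(manip.state());manip.dwell(.01)
    m=lambda k:np.mean([np.asarray(s[k]) for s in L],0)
    return L[-1]["clock"],m("joint_pos")[5],m("moment"),m("contact_force"),m("tau")[5]
def show(manip,n=6):
    c,j,M,F,t=rd(manip,n);print(round(c,2),"j6 %.3f"%j,"M",M.round(3),"F",F.round(1),"t6 %.3f"%t);return j,M,t
E
python3 - <<'E'
from h import *
from cell import manip
q=np.array(manip.state()["joint_pos"])
for i in range(12):
    q[5]+=.08;manip.set_joints(q);j,M,t=show(manip)
    if abs(M[2])>.25: break
E
```

```text
4.99 j6 0.760 M [ 0.027  0.005 -0.005] F [ 0.1  0.1 -0.1] t6 0.082
5.29 j6 0.840 M [ 0.034  0.006 -0.001] F [ 0.1  0.3 -0.4] t6 0.085
5.59 j6 0.919 M [0.033 0.017 0.007] F [ 0.1 -0.   0.1] t6 0.084
5.89 j6 0.999 M [0.045 0.008 0.006] F [-0.2 -0.3 -0.2] t6 0.084
6.19 j6 1.079 M [ 0.04   0.028 -0.003] F [ 0.1 -0.2 -0.1] t6 0.084
6.49 j6 1.159 M [0.043 0.041 0.006] F [-0.2  0.4  0.2] t6 0.084
6.79 j6 1.239 M [0.05  0.004 0.009] F [-0.1 -0.1  0.3] t6 0.084
7.09 j6 1.319 M [0.048 0.    0.022] F [ 0.1 -0.4 -0.2] t6 0.084
7.39 j6 1.399 M [0.048 0.048 0.003] F [ 0.   0.1 -0.1] t6 0.085
7.69 j6 1.479 M [ 0.085  0.052 -0.007] F [-0.3 -0.1  0. ] t6 0.089
7.99 j6 1.559 M [ 0.091  0.033 -0.011] F [ 0.4  0.1 -0.5] t6 0.094
8.29 j6 1.639 M [0.115 0.06  0.008] F [-0.1  0.4  0. ] t6 0.099
```

The wrist moment at rest says little because the load relaxes. I'll sample during a motion instead.

```bash
python3 - <<'E'
from h import *
from cell import manip
import threading,inspect
print(manip.state()["tool_pos"],manip.state()["tcp_rot"])
q=np.array(manip.state()["joint_pos"]);q[5]+=.05
e=[]
def go():
    try: manip.set_joints(q)
    except Exception as x:e.append(repr(x))
t=threading.Thread(target=go);t.start();L=[]
while t.is_alive() and len(L)<4000: L.append(manip.state())
t.join();print(e,len(L))
seen=set()
for s in L:
    k=round(s["clock"],3)
    if k in seen: continue
    seen.add(k);print(k,"%.4f"%s["joint_pos"][5],"v%.2f"%s["joint_velocities"][5],np.round(s["moment"],2),"%.3f"%s["tau"][5])
show(manip,3)
E
```

```text
[ 0.39578747 -0.24633278  0.06859946] [ 2.96189274e+00 -1.04595374e+00  2.17145677e-03]
[] 1
8.55 1.6871 v0.00 [0.22 0.18 0.05] 0.147
8.57 j6 1.687 M [0.257 0.136 0.043] F [-1.5  1.   0.3] t6 0.130
```

```bash
python3 - <<'E'
from h import *
from cell import cams
o=[]
for n in("top","scene"):
    c=cams.capture(n);K=c["intrinsics"]
    p=R.from_rotvec(c["orientation"]).as_matrix().T@(np.array([*PLUG,.07])-c["position"]);q=K@p/p[2];u,v=q[:2].astype(int)
    o.append(cv2.resize(c["image"][v-60:v+60,u-60:u+60],(400,400),interpolation=cv2.INTER_CUBIC));print(u,v)
cv2.imwrite("pics/c2.png",np.hstack(o))
E
```

```text
235 236
308 233
```

View pics/c2.png

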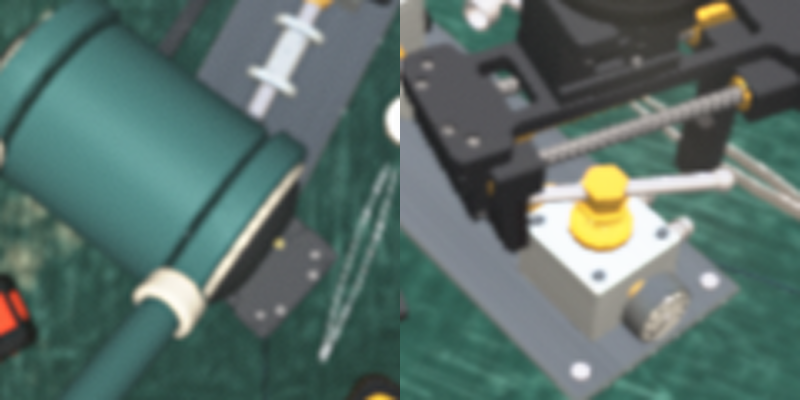

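The scene crop shows the bar running from the left finger at (530,195) to its free right end at (735,178), so the bar has followed the fingers. Next I'll compute its angle and re-read the load.

```bash
python3 - <<'E'
from h import *
from cell import manip
S=dict(np.load("scene0.npz"))
p=ray(S,248+335/3.333,173+178/3.333,.08)[:2];d=p-PLUG;print(p,np.hypot(*d),"bar deg",np.degrees(np.arctan2(d[1],d[0])),"finger phi",np.degrees(np.arctan2(*(R.from_rotvec(manip.state()["tcp_rot"]).as_matrix()[:2,1][::-1]))))
for i in range(3): show(manip,1)
q=np.array(manip.state()["joint_pos"])
for i in range(3):
    q[5]+=.02;manip.set_joints(q);show(manip,1);print(manip.state()["joint_pos"][5]-q[5])
E
```

```text
[ 0.34056311 -0.27922609] 0.06405070654945498 bar deg -148.5422787848534 finger phi -131.67053350155743
8.68 j6 1.688 M [0.254 0.054 0.092] F [-0.5  2.1  0.3] t6 0.061
8.68 j6 1.688 M [0.278 0.127 0.106] F [-1.7  1.1  0.5] t6 0.061
8.69 j6 1.688 M [0.321 0.178 0.122] F [-0.3  1.6  0.3] t6 0.062
8.95 j6 1.707 M [0.456 0.247 0.121] F [-1.   2.8  0.7] t6 0.165
-0.0007934295153786408
9.21 j6 1.728 M [0.415 0.208 0.107] F [-2.1  2.4  0.7] t6 0.165
-0.0005908154149509848
9.47 j6 1.748 M [0.437 0.281 0.138] F [-1.6  2.1 -0.4] t6 0.157
-0.0005017975582672918
```

```bash
python3 - <<'E'
from h import *
from cell import manip
q=np.array(manip.state()["joint_pos"])
for i in range(10):
    q[5]+=.03;manip.set_joints(q);j,M,t=show(manip,3)
    if abs(M[2])>.45: break
E
```

```text
9.74 j6 1.777 M [0.355 0.19  0.089] F [-1.1  2.3 -0.2] t6 0.144
10.02 j6 1.807 M [0.363 0.18  0.074] F [-1.6  2.2 -0.4] t6 0.140
10.29 j6 1.837 M [0.333 0.216 0.097] F [-1.5  1.7  0. ] t6 0.140
10.57 j6 1.867 M [0.349 0.219 0.09 ] F [-1.4  1.4 -0. ] t6 0.141
10.84 j6 1.897 M [0.339 0.216 0.117] F [-1.8  1.3 -0.4] t6 0.141
11.12 j6 1.927 M [0.337 0.261 0.105] F [-1.6  1.5 -0.2] t6 0.140
11.39 j6 1.957 M [0.321 0.233 0.106] F [-2.   1.9 -0.4] t6 0.139
11.67 j6 1.987 M [0.334 0.252 0.107] F [-1.6  1.5  0. ] t6 0.138
11.94 j6 2.017 M [0.314 0.287 0.102] F [-1.7  1.4  0. ] t6 0.137
12.22 j6 2.047 M [0.342 0.272 0.073] F [-2.   1.6 -0.2] t6 0.136
```

```bash
python3 - <<'E'
from h import *
from cell import manip
q=np.array(manip.state()["joint_pos"])
while q[5]<2.49:
    q[5]+=.03;manip.set_joints(q);j,M,t=show(manip,3)
    if abs(M[2])>.4: break
E
```

```text
12.49 j6 2.076 M [0.315 0.233 0.103] F [-1.8  0.9 -0.1] t6 0.134
12.77 j6 2.106 M [0.329 0.258 0.088] F [-2.   1.3 -0.5] t6 0.136
13.04 j6 2.136 M [0.358 0.23  0.098] F [-1.7  1.4 -0.6] t6 0.135
13.32 j6 2.166 M [0.345 0.236 0.099] F [-0.9  1.9 -0. ] t6 0.131
13.59 j6 2.196 M [0.38  0.206 0.087] F [-1.3  1.5 -0.3] t6 0.129
13.87 j6 2.226 M [0.373 0.192 0.078] F [-1.2  1.9  0.1] t6 0.127
14.14 j6 2.256 M [0.381 0.212 0.089] F [-0.9  1.5  0.1] t6 0.127
14.42 j6 2.286 M [0.38  0.125 0.087] F [-1.9  1.6  0. ] t6 0.125
14.69 j6 2.316 M [ 0.899 -0.015  0.262] F [-0.3  4.9  1.4] t6 0.289
14.97 j6 2.346 M [0.957 0.032 0.294] F [-0.6  5.3  0.9] t6 0.303
15.24 j6 2.376 M [ 0.958 -0.023  0.283] F [-0.3  5.2  0.8] t6 0.303
15.52 j6 2.406 M [ 0.951 -0.018  0.294] F [-0.8  5.2  0.9] t6 0.304
15.79 j6 2.436 M [ 0.947 -0.01   0.292] F [-0.   5.1  0.6] t6 0.304
16.07 j6 2.466 M [ 0.953 -0.02   0.252] F [-1.1  5.9  0.4] t6 0.304
16.34 j6 2.496 M [ 0.971 -0.033  0.285] F [-0.6  5.2  0.5] t6 0.304
```

The torque jump at j6≈2.30 looks like the bite. I'm near the j6 limit, so I'll back off, lift, turn half a turn back, and check the bar angle.

```bash
python3 - <<'E'
from h import *
from cell import manip,cams
s=manip.state();print(s["gripper_width"],s["tool_pos"])
q=np.array(s["joint_pos"]);q[5]-=.12;manip.set_joints(q)
manip.move_linear([*PLUG,.14],rate=.2)
q=np.array(manip.state()["joint_pos"]);q[5]=2.496-np.pi-.15;manip.set_joints(q)
c=cams.capture("scene");np.savez("scene3.npz",**c)
show(manip,5)
P=cloud(c);m=(np.hypot(P[...,0]-PLUG[0],P[...,1]-PLUG[1])<.07)&(P[...,2]>.076)&(P[...,2]<.092)
q=P[m];d=q[:,:2]-PLUG;k=np.hypot(*d.T)>.02;w=np.linalg.svd(d[k])[2][0];print(k.sum(),np.degrees(np.arctan2(w[1],w[0])))
cv2.imwrite("pics/c3.png",cv2.resize(c["image"][150:300,200:400],None,fx=3,fy=3,interpolation=cv2.INTER_CUBIC))
E
```

```text
0.08794834259384995 [ 0.3955677  -0.24570075  0.06835958]
19.87 j6 -0.795 M [-0.032 -0.073 -0.01 ] F [ 0.1  0.1 -0.3] t6 0.002
278 165.65457290939437
```

View pics/c3.png

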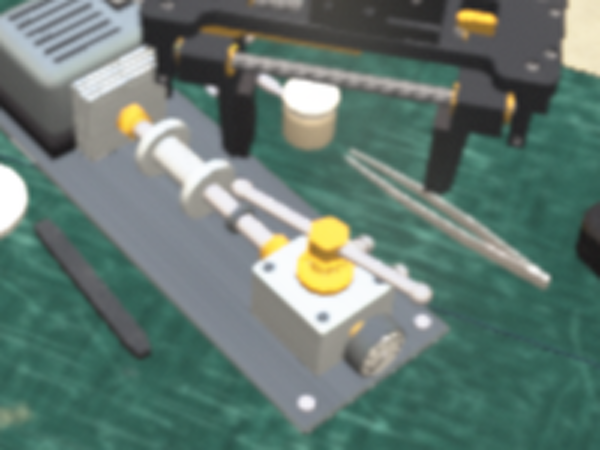

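The bar points at 165.7°, so it has turned 2.24 rad, which matches j6 and means it did not slip. I'll re-engage and tighten to about 2.8 rad while watching torque.

```bash
python3 - <<'E'
from h import *
from cell import manip
manip.move_linear([*PLUG,.068],rate=.12)
q=np.array(manip.state()["joint_pos"])
q[5]=-.66;manip.set_joints(q);show(manip,3)
while q[5]<-.26:
    q[5]+=.03;manip.set_joints(q);j,M,t=show(manip,3)
    if abs(M[2])>.56: break
E
```

```text
20.9 j6 -0.663 M [ 0.068 -0.055  0.008] F [0.  0.1 0.2] t6 0.226
21.18 j6 -0.633 M [ 0.721 -0.447  0.314] F [1.3 5.3 1.9] t6 0.323
21.45 j6 -0.602 M [ 0.695 -0.499  0.336] F [1.9 4.9 2.1] t6 0.328
21.73 j6 -0.572 M [ 0.722 -0.499  0.295] F [1.2 4.8 1.9] t6 0.329
22.0 j6 -0.542 M [ 0.698 -0.445  0.289] F [1.4 5.3 1.8] t6 0.331
22.27 j6 -0.512 M [ 0.685 -0.475  0.306] F [1.8 4.8 2. ] t6 0.333
22.55 j6 -0.482 M [ 0.676 -0.43   0.335] F [1.6 4.8 1.9] t6 0.334
22.82 j6 -0.452 M [ 0.693 -0.414  0.324] F [1.4 4.9 2. ] t6 0.336
23.1 j6 -0.422 M [ 0.65  -0.456  0.342] F [2.4 4.6 3.1] t6 0.341
23.38 j6 -0.392 M [ 0.673 -0.458  0.322] F [1.6 4.7 3.2] t6 0.347
23.65 j6 -0.362 M [ 0.633 -0.461  0.35 ] F [1.7 4.9 3.1] t6 0.348
23.93 j6 -0.332 M [ 0.652 -0.393  0.323] F [2.3 4.8 3. ] t6 0.350
24.2 j6 -0.302 M [ 0.671 -0.455  0.354] F [2.  4.8 1.9] t6 0.373
24.48 j6 -0.272 M [ 0.655 -0.439  0.333] F [2.2 5.1 2.8] t6 0.361
24.75 j6 -0.242 M [ 0.667 -0.416  0.362] F [1.5 4.7 2.4] t6 0.363
```

The torque jump fixes the bite at 2.05 rad, so the plug now stands at about 0.60, right at snug. I'll add about 0.14 rad, then release and check the bar.

```bash
python3 - <<'E'
from h import *
from cell import manip,cams
q=np.array(manip.state()["joint_pos"])
q[5]=-.21
while q[5]<-.08:
    manip.set_joints(q);j,M,t=show(manip,3)
    if abs(M[2])>.7: break
    q[5]+=.03
q=np.array(manip.state()["joint_pos"]);q[5]-=.15;manip.set_joints(q)
manip.move_linear([*PLUG,.14],rate=.2)
c=cams.capture("scene");np.savez("scene4.npz",**c);show(manip,3)
for f in("scene0","scene3","scene4"):
    P=cloud(dict(np.load(f+".npz")));m=(np.hypot(P[...,0]-PLUG[0],P[...,1]-PLUG[1])<.07)&(P[...,2]>.076)&(P[...,2]<.092)
    d=P[m][:,:2]-PLUG;k=np.hypot(*d.T)>.02;w=np.linalg.svd(d[k])[2][0];print(f,k.sum(),np.degrees(np.arctan2(w[1],w[0])))
cv2.imwrite("pics/c4.png",cv2.resize(c["image"][150:300,200:400],None,fx=3,fy=3,interpolation=cv2.INTER_CUBIC))
E
```

```text
25.02 j6 -0.211 M [ 0.534 -0.3    0.378] F [1.  3.7 1.2] t6 0.377
25.3 j6 -0.181 M [ 0.575 -0.255  0.319] F [0.8 3.8 1.4] t6 0.357
25.57 j6 -0.151 M [ 0.545 -0.218  0.335] F [0.8 3.9 2.4] t6 0.351
25.85 j6 -0.121 M [ 0.545 -0.226  0.334] F [0.9 3.7 2. ] t6 0.353
26.12 j6 -0.091 M [ 0.536 -0.215  0.333] F [1.2 3.6 2. ] t6 0.358
26.98 j6 -0.241 M [-0.03  -0.036 -0.003] F [ 0.3 -0.2 -0.6] t6 0.013
scene0 225 113.58964528510406
scene3 278 165.65457290939437
scene4 246 136.8112220601418
```

View pics/c4.png

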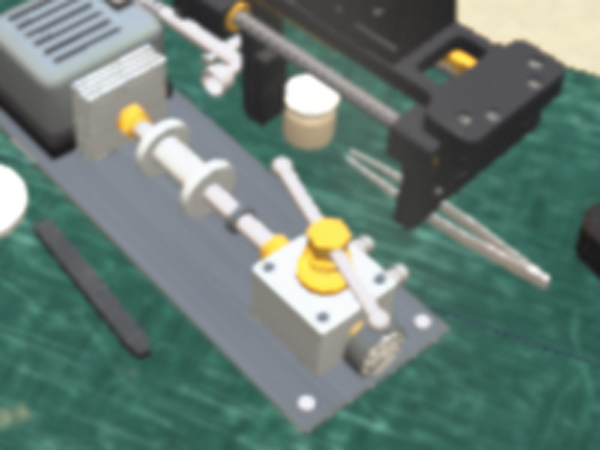

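The T-bar ends are at (281,163) and (380,318) in this crop. I'll cross-check the angle with rays through the bar ends from both crops.

```bash
python3 - <<'E'
from h import *
S=dict(np.load("scene4.npz"))
for n,a,b in(("start",(190+319/2.713,135+185/2.713),(190+329/2.713,135+338/2.713)),("c3",(200+242/3,150+187/3),(200+422/3,150+293/3)),("c4",(200+281/3,150+163/3),(200+380/3,150+318/3))):
    p,q=(ray(S,*x,.08)[:2] for x in(a,b));d=q-p;print(n,np.degrees(np.arctan2(d[1],d[0]))%180,np.hypot(*d),(p+q)/2)
E
```

```text
start 113.7398093866534 0.11830311986344244 [ 0.39529728 -0.24563403]
c3 165.72872563646635 0.11736640661668735 [ 0.39520143 -0.24672353]
c4 137.5147084434056 0.11776105572079774 [ 0.39602421 -0.2475683 ]
```

Camera and j6 together put the plug at about 0.69. I'll add a small 0.08 rad push for margin, then do the collar.

```bash
python3 - <<'E'
from h import *
from cell import manip,cams
manip.move_linear([*PLUG,.068],rate=.15)
q=np.array(manip.state()["joint_pos"])
for a in(-.09,-.05,-.01): q[5]=a;manip.set_joints(q);show(manip,2)
q[5]-=.15;manip.set_joints(q)
manip.move_linear([*PLUG,.14],rate=.25)
manip.set_gripper(.04)
manip.move_pose([*COL,.13],down(np.radians(153.65-270)))
c=cams.capture("scene");np.savez("scene5.npz",**c);show(manip,2)
P=cloud(c);m=(np.hypot(P[...,0]-PLUG[0],P[...,1]-PLUG[1])<.07)&(P[...,2]>.076)&(P[...,2]<.092)
d=P[m][:,:2]-PLUG;k=np.hypot(*d.T)>.02;w=np.linalg.svd(d[k])[2][0];print(k.sum(),np.degrees(np.arctan2(w[1],w[0])))
cv2.imwrite("pics/c5.png",cv2.resize(c["image"][150:300,200:400],None,fx=3,fy=3,interpolation=cv2.INTER_CUBIC))
E
```

```text
27.89 j6 -0.093 M [ 0.057 -0.092  0.031] F [ 0.6  0.6 -0.1] t6 0.242
28.16 j6 -0.053 M [ 0.388 -0.482  0.267] F [2.9 2.9 1.3] t6 0.328
28.43 j6 -0.012 M [ 0.416 -0.618  0.322] F [3.  3.1 2.9] t6 0.359
31.47 j6 1.451 M [ 0.07  -0.015 -0.011] F [0.3 0.1 0.3] t6 -0.003
249 136.7713275646321
```

View pics/c5.png

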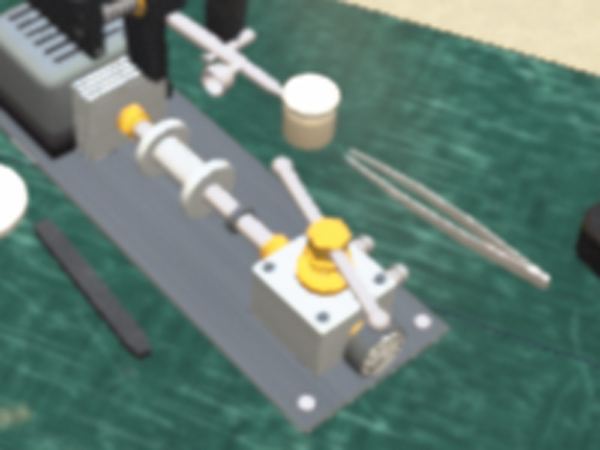

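The bar eased back to exactly the same 136.8° as after the previous release. That is how the plug's 0.85 hold limit is described, so it is snug and not spoilt. Now the collar.

```bash
python3 - <<'E'
from h import *
from cell import manip,cams
z=.034
manip.move_linear([*COL,z],rate=.12);show(manip,2)
manip.set_gripper(.027)
s=manip.state();print(s["gripper_width"],s["grasp_force"])
manip.move_linear([*(COL+.034*U),z],rate=.05);show(manip,2)
d=.034
while d<.046:
    d+=.0008;manip.move_linear([*(COL+d*U),z],rate=.05)
    c,j,M,F,t=rd(manip,3);f=-F[:2]@U;print(round(c,2),"d%.4f"%d,"f%.1f"%f,F.round(1))
    if f>9 or c>41: break
E
```

```text
32.43 j6 1.452 M [ 0.047 -0.025 -0.002] F [ 0.1  0.1 -0.2] t6 -0.000
0.026937613750761792 0.0
33.67 j6 1.445 M [-0.289 -0.754 -0.067] F [ 3.9 -2.2 -2.9] t6 -0.059
33.95 d0.0348 f7.4 [ 7.  -2.6 -4.4]
34.23 d0.0356 f9.6 [ 8.8 -3.8 -6.2]
```

```bash
python3 - <<'E'
from h import *
from cell import manip,cams
z=.034;d=.0356
while d<.042:
    d+=.001;manip.move_linear([*(COL+d*U),z],rate=.05)
    c,j,M,F,t=rd(manip,3);f=-F[:2]@U;print(round(c,2),"d%.4f"%d,"f%.1f"%f)
    if f>15: break
manip.move_linear([*(COL+(d-.006)*U),z],rate=.06)
manip.set_gripper(.04)
manip.move_linear([*(COL+(d-.006)*U),.13],rate=.2)
c=cams.capture("scene");print(manip.state()["clock"])
for c in(dict(np.load("scene0.npz")),c):
    P=cloud(c);w=P[...,:2]-PLUG;l=w@U;lat=w@np.array([-U[1],U[0]])
    m=(l>-.17)&(l<-.06)&(abs(lat)<.022)&(P[...,2]>.0475)&(P[...,2]<.06);h=np.sort(l[m]).round(3);g=np.split(h,np.where(np.diff(h)>.012)[0]+1);print([(len(x),np.median(x).round(4)) for x in g])
    m=(np.hypot(*np.moveaxis(w,-1,0))<.07)&(P[...,2]>.076)&(P[...,2]<.092);d=w[m];d=d[np.hypot(*d.T)>.02];v=np.linalg.svd(d)[2][0];print(np.degrees(np.arctan2(v[1],v[0])))
cv2.imwrite("pics/c6.png",cv2.resize(c["image"][150:300,200:400],None,fx=3,fy=3,interpolation=cv2.INTER_CUBIC))
E
```

```text
34.5 d0.0366 f11.1
34.77 d0.0376 f13.2
35.05 d0.0386 f15.6
36.3833
[(52, np.float64(-0.143)), (57, np.float64(-0.1))]
113.58964528510406
[(59, np.float64(-0.119)), (63, np.float64(-0.076))]
136.80430220198477
```

View pics/c6.png

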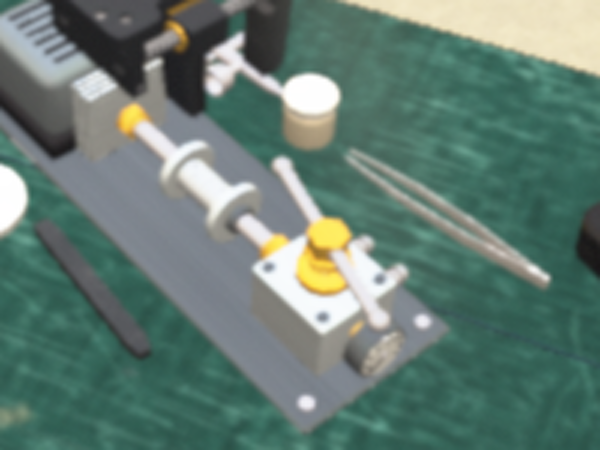

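The picture shows the collar near the dark stop ring (rim at (232,210)), but both rims measure only 24 mm of travel, not 28. I'll push again lower and firmer, watching the true tool position.

```bash
python3 - <<'E'
from h import *
from cell import manip,cams
S=dict(np.load("scene3.npz"));print("ring l",[((ray(S,200+240/3,150+215/3,h)[:2]-PLUG)@U).round(4) for h in(.034,.042)])
z=.027;d=.030
manip.move_linear([*(COL+d*U),z],rate=.2)
manip.set_gripper(.026)
for d in(.036,.038,.040,.042,.044,.046):
    manip.move_linear([*(COL+d*U),z],rate=.06)
    c,j,M,F,t=rd(manip,2);f=-F[:2]@U;p=manip.state()["tool_pos"];print(round(c,2),"d%.4f"%d,"act %.4f z %.4f"%((p[:2]-COL)@U,p[2]),"f%.1f"%f,F.round(1))
    if f>22: break
manip.move_linear([*(COL+(d-.008)*U),z],rate=.08)
manip.set_gripper(.04)
manip.move_linear([*(COL+(d-.008)*U),.12],rate=.25)
c=cams.capture("scene");print(manip.state()["clock"])
P=cloud(c);w=P[...,:2]-PLUG;l=w@U;lat=w@np.array([-U[1],U[0]])
m=(l>-.17)&(l<-.05)&(abs(lat)<.022)&(P[...,2]>.0475)&(P[...,2]<.06);h=np.sort(l[m]).round(4);g=np.split(h,np.where(np.diff(h)>.012)[0]+1);print([(len(x),np.median(x).round(4)) for x in g])
cv2.imwrite("pics/c7.png",cv2.resize(c["image"][190:240,250:320],None,fx=8,fy=8,interpolation=cv2.INTER_CUBIC))
E
```

```text
ring l [np.float64(-0.073), np.float64(-0.0677)]
37.72 d0.0360 act 0.0329 z 0.0283 f6.7 [ 6.1 -2.8 -2.5]
37.98 d0.0380 act 0.0329 z 0.0285 f11.9 [11.  -4.7 -8.2]
38.25 d0.0400 act 0.0329 z 0.0287 f17.4 [ 16.5  -6.  -11.9]
38.52 d0.0420 act 0.0330 z 0.0291 f21.7 [ 20.2  -8.  -16.1]
38.78 d0.0440 act 0.0330 z 0.0295 f26.1 [ 24.2  -9.8 -18.9]
40.025
[(59, np.float64(-0.1197)), (63, np.float64(-0.0754))]
```

View pics/c7.png

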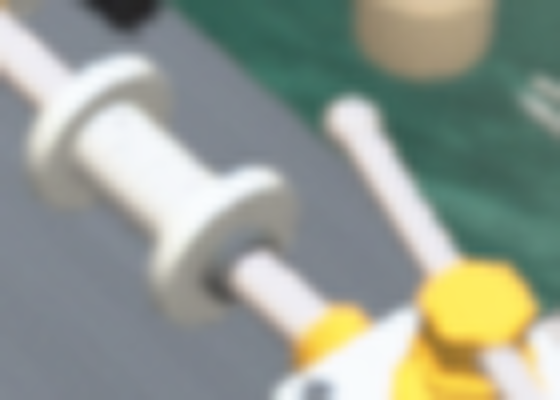

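The tool stayed at 32.9 mm while the push rose from 7 to 26 N, and the crop shows the front rim hard against the dark ring at (225,280), so the valve is at its stop. The gripper is clear, so I'm handing in.

```bash
python3 -c "
from cell import order;print(order.close_job())"
```

```text
the job is handed in; nothing more can be done
None
```

I tightened the plug until snug, then slid the collar hard against its stop ring, and handed the job in at about 40 s. The plug is at about 0.7–0.85 by angle, but the wrist torque read only about 0.35 N m at rest, so the expected 0.58 N m was never seen. The collar moved about 24 mm by camera rather than 28 mm, but it did not move further under 26 N.

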